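# Stack a flanged hub and its end cap on the centring spigot

### The arm

A 6-joint arm with a two-finger parallel gripper is mounted at the origin on the work surface. World frame = base frame: x ahead of the robot, y to its left, z up, the work surface at z = 0. Lengths are in mm, angles in rad, forces in N, time in s.
With the tool pointing down it reaches from about 275 to 1000 mm from the base axis. Payload 8.4 kg.
Tool frame: the origin (TCP) lies at the very end of the fingers, on their centre line; the grasp point (between the pads) lies 19 mm behind it; z points along the fingers, y is the direction in which the jaws open and shut (so a half turn about z gives the same grasp; the last joint's range is limited). The gripper opens to 85 mm and grips with 20 to 120 N. Pads are 22 mm wide; open, the fingers measure 114 mm over their backs; the gripper's body (76 mm by 85 mm) begins 54 mm behind the grasp point. The pads swing forward as they close: fully open they stand 13 mm farther back than shut.
Start: joints at [-1.317, 0.353, 1.633, -0, 1.155, -0.002], TCP at [158.136, -604.666, 231.281] pointing down, gripper open.
Joint ranges: [-2.63, 2.63], [-0.92, 2.1], [0.06, 2.66], [-1.3, 4.44], [0, 2.69], [-3.02, 3.02]. Speed limits (rad/s): [2.22, 2.22, 2.79, 3.14, 3.14, 3.14].

### API

Orientations are given as [roll, pitch, yaw] about the fixed x, y, z axes, in that order (R = Rz(yaw) Ry(pitch) Rx(roll)).
In Python, from rig import r gives the robot as it stands.
- The arm moves only by the tool move_arm, never from a script. Its argument "increments" is a list of rows, each an object of numbers: "tx", "ty", "tz": the shift along the tool's x, y, z in cm; "rx", "ry", "rz": the turn, a rotation vector about the tool's x, y, z in degrees; "gripper": the gripper's target within -1 to 1 (fully open at 1, half-way at 0, shut at -1). A call has 1 to 12 rows; each row shifts and turns the commanded pose from where the row before left it, along the tool's axes as they then stand; what a row does not reach is not made up. A row lasts 1/10 s, in which the tool goes at most 50 mm and 8.59 degrees, less where a joint would pass 70% of its speed; a pose out of reach is approached as far as the arm can. A call is refused whole if a number of a shift passes 5 or a number of a turn 8.59, either way. A call with a gripper value outside its range is refused whole. The fingers move at their own pace and stop on an object; "squeeze" is the grip in N (left out, the last holds). Time passes only in rows, so rows that do not move let the fingers close. It gives the time, the measured TCP pose, the force and the opening at its end, in the units of the state.
- r.sense(): the state, without advancing time (a new reading comes with each control period).
- r.grab_frame(name): name is "scene" or "top" or "wrist"; returns (picture, depth): 420x560x3 uint8, red, green, blue; 420x560 float32, mm along the optical axis (not along the pixel's ray), 0 where there is no reading.
- r.camera_model(name): a dict with "fx", "fy", "cx", "cy" (pixels), "k1" (the pictures are not rectified: a ray, as slopes to the right and down, at radius r is drawn at 1 + k1 r^2 times it, then the intrinsics apply), "R" (3x3) and "t" (3): a world point X has camera coordinates R X + t; the wrist camera has in their place "hand_eye" (4x4, takes a point from camera to tool coordinates, whose origin is the TCP and whose axes are the flange's). Camera axes: x right, y down, z forward; pixel columns grow to the right and rows downward; lengths in mm; the calibration is good to about 2 mm. A picture is of the moment at which its call begins: read the wrist's pose just before it. camera_model takes no time and is no camera call.
- r.sign_off(): hands the job in, once; it reports no verdict.
Trained networks look in the newest picture that a camera, given by its name, has taken for a name from the list of things; names that differ only in an ending like _2 or _b are one class to them, and where a whole thing is asked for, a point or a joint stands for the part that bears it (a point fixed in the world has none). Each returns a list of dicts, best first, with "confidence" (0 to 1); they miss things now and then, are a little off and sometimes report something else, mostly with a low value. They report only what shows in the picture. A call takes as long as a camera call.
- r.cut_out(query, camera): "mask" (420x560 bool, what is visible of it) and "bbox" ([left, top, right, bottom] in pixels, round what is visible of it).
- r.place_of(query, camera): "location" ([row, column] in pixels: a listed point, or the origin of a listed thing).
The state is a dict: "clock": time; "qpos": joint angles; "qvel": joint speeds; "joint_efforts": joint torques, N m; "eef_pos": TCP position; "tcp_rot": TCP orientation; "contact_force": force on the tool from outside, world axes, zero at the start; "wrist_torque": the same for the moment, N m; "opening": opening from 0.0 (shut) to 1.0 (fully open).
Only numpy, scipy, OpenCV 4.12 (cv2) and the standard library are available. Lean on these libraries where they do the work, as an engineer would, in place of code of your own. Each camera call takes 0.05 s, during which the arm holds its last target. There are 200 camera calls.

### The job

Set the flanged parts up for measuring: take the large hub from its inclined rest and seat it face down on the steel centring spigot, then take the smaller cap from its rest and seat it face down on top of the hub, both fully home and upright. Guide each part down until it is fully home before you let go of it, ease it on without forcing (the spigot may be clamped a few millimetres off the middle of its base, so feel for it), and leave the other pieces on the plate alone.

Things in the scene. Friction and masses are not known exactly. Their poses are not given: they have to be found in the camera images.
- hub: Large round aluminium flanged hub, 0.4-0.7 kg. Origin: centre of its flange face (the face that goes down); z: its axis, away from that face; yaw is free. Flange 100 mm dia, z 0-15 mm; plain cylinder 52 mm dia, z 15-55. The face has a blind recess, 45.6 mm dia, 12 mm deep, that goes over the spigot. Starts face flat on its rest's slope, axis leaning 25 degrees to the rest's +x.
- hub_shoulder (a point): Centre of the flat shoulder at the hub's upper end, 55 mm from its face, axes as the hub's. From the shoulder a low centring boss rises 10 mm, 36 mm dia. The seated cap's face lies on this shoulder.
- cap: Smaller round aluminium flanged end cap, 0.2-0.4 kg. Origin: centre of its flange face (the face that goes down); z: its axis, away from that face; yaw is free. Flange 80 mm dia, z 0-15 mm; plain neck 38 mm dia, z 15-60 (flat top). The face has a blind recess, 37.6 mm dia, 12 mm deep, that goes over the hub's boss. Starts face flat on its rest's slope, axis leaning 25 degrees to the rest's +x.
- fixture: Steel centring fixture, fixed: round base, 124 mm dia, 15 mm high, standing on the plate. Origin: centre of its underside, z up. The aluminium plate under everything is fixed, its top 10 mm above the granite table (z = 0).
- fixture_top (a point): Centre of the base's flat top, where a seated hub's face lies. Here rises the spigot, 44 mm dia, 10 mm high, clamped at an unmeasured spot up to 4 mm off this point in x and also in y; it does not yield. A part put down off centre rests on the rim 10 mm too high; its support (seen as a moment) is on the side to which the part must be shifted, and so too for the cap on the hub's boss.
- rest_large: Grey inclined rest carrying the hub, fixed. Origin: on the plate under the slope's middle, z up. The slope (125 x 130 mm) rises at 25 degrees towards the rest's -x, so it faces +x; its middle is 55 mm above the origin. Two dowels, 12 mm dia, standing 12 mm out of the slope, stop the flange on its lower side, 40 degrees either side of straight downhill: lift the part off along its own axis.
- rest_small: Grey inclined rest carrying the cap, fixed: the same as rest_large but with its dowels set for the smaller flange.
- standoff: Dark steel stepped standoff, 36 mm dia, 75 mm tall, standing on the plate; origin: centre of its underside. To be left alone.
- pillar: Dark steel cylinder, 40 mm dia, 65 mm tall, standing on the plate; origin: centre of its underside. To be left alone.
- block: Steel block with three holes, 45 x 75 x 25 mm, lying on the plate on the robot's side of the fixture; origin: centre of its underside. To be left alone.

How it is judged (in metres and radians):
On the way, in this order (a step that is already met when the one before it is completed fails the run):
1. the hub is brought fully home on the spigot while the fingers are still on it (z of hub in the frame of fixture below 0.0175 m and horizontal distance between hub and fixture below 0.008 m and angle between hub's own z axis and vertical below 0.04 rad and contact force between the fingers and hub above 0.5 N), for 0.1 s.
2. the cap is brought fully home on the hub while the fingers are still on it (z of cap in the frame of hub below 0.0575 m and horizontal distance between cap and hub below 0.003 m and angle between cap's own z axis and vertical below 0.04 rad and contact force between the fingers and cap above 0.5 N), for 0.1 s.
At the end, for the whole second after the job is handed in: The hub sits face down on the spigot (its face within 2.5 mm of the base's top, within 8 mm of the base's axis), the cap face down on the hub (its face within 2.5 mm of the shoulder, within 3 mm of the hub's axis), both upright within 0.03 rad, at rest and released (z of hub in the frame of fixture below 0.0175 m and horizontal distance between hub and fixture below 0.008 m and angle between each of hub, cap's own z axis and vertical below 0.03 rad and z of cap in the frame of hub between 0.052 and 0.0575 m and horizontal distance between cap and hub below 0.003 m and linear speed of each of hub, cap below 0.02 m/s); the robot touches nothing.
It fails at once if a bystander piece (standoff, pillar or block) is moved more than 20 mm (distance of any of standoff, pillar, block from where it was at the start of the episode above 0.02 m).
It fails at once if a part is forced or dropped onto the fixture or the hub (over 80 N) (contact force between hub and fixture above 80 N or contact force between cap and hub above 80 N).
It also fails if it takes over 67 s, if anything falls off the work surface, if the arm or the gripper's body presses on something with over 40 N, if the wrist force passes 120 N, or if a joint passes its speed limit or range.

## Working session

There is one attempt and no reset: what is moved stays moved. The work goes in short steps, Python scripts to look and compute and a tool call to move; the robot and the scene stay as the last step left them, time stands still between calls to the robot, and variables do not carry over. Pictures are saved under pics/ and viewed, about 8 in all and at most 12, crops included, and the job is handed in when it is done.

Besides the shell and the picture viewer there is one more tool, called after "Emit:" as a command line: name --argument value ..., lists and objects as JSON in quotes. move_arm: Moves the arm, as the interface text tells. Its arguments: {"type":"object","properties":{"increments":{"type":"array","items":{"type":"object","properties":{"tx":{"type":"number"},"ty":{"type":"number"},"tz":{"type":"number"},"rx":{"type":"number"},"ry":{"type":"number"},"rz":{"type":"number"},"gripper":{"type":"number"}}}},"squeeze":{"type":"number"}},"required":["increments"]}

```bash
ls; mkdir -p pics; python3 - <<'E'
from rig import r
import cv2,numpy as np
print(r.sense())
for n in ("scene","top"):
    p,d=r.grab_frame(n); np.savez(f"{n}.npz",p=p,d=d)
    cv2.imwrite(f"pics/{n}0.png",p[...,::-1])
    m=r.camera_model(n); print(n,{k:np.round(v,3).tolist() for k,v in m.items()})
    for q in ("hub","cap","fixture","rest_large","rest_small","standoff","pillar","block","fixture_top","hub_shoulder"):
        print(q,[(np.round(x["location"],1).tolist(),round(x["confidence"],2)) for x in r.place_of(q,n)][:3])
print(r.camera_model("wrist"))
a=cv2.imread("pics/scene0.png");b=cv2.imread("pics/top0.png")
E
```

```text
pics
{'clock': 0.0, 'qpos': array([-1.31739167e+00,  3.53641065e-01,  1.63414071e+00,  9.44467145e-06,
        1.15520826e+00, -2.39551093e-03]), 'qvel': array([-0.00028525, -0.00024219, -0.00024215,  0.00011492,  0.00121134,
       -0.00095999]), 'joint_efforts': array([ 2.81466731e-03, -6.05245185e+01, -3.42061794e+01,  2.62409667e-04,
        9.48574743e-03,  2.33510065e-05]), 'eef_pos': array([ 158.02188513, -604.19468235,  230.56329812]), 'tcp_rot': array([-3.14019530e+00, -1.19827995e-05,  2.55796342e-01]), 'contact_force': array([-0.39215286, -1.21424299,  0.6066692 ]), 'wrist_torque': array([-0.00083225,  0.03862245, -0.02778422]), 'opening': 1.0006811135059297}
scene {'fx': 471.849, 'fy': 471.849, 'cx': 280.083, 'cy': 215.563, 'k1': -0.072, 'R': [[-0.535, 0.844, 0.014], [0.609, 0.398, -0.686], [-0.585, -0.358, -0.728]], 't': [305.725, -266.053, 1275.282]}
hub [([163.7, 193.1], 0.91)]
cap [([256.0, 418.6], 0.64)]
fixture [([251.2, 301.9], 0.57)]
rest_large [([186.3, 192.5], 0.79)]
rest_small [([277.9, 409.5], 0.89)]
standoff [([286.0, 202.0], 0.95)]
pillar [([325.5, 270.6], 0
[... 469 characters left out ...]
.9, 156.5], 0.59)]
standoff [([150.8, 315.2], 0.81)]
pillar [([147.5, 237.3], 0.57)]
block [([313.1, 274.0], 0.75)]
fixture_top [([227.6, 256.5], 0.67)]
hub_shoulder [([230.4, 425.6], 0.86), ([231.5, 254.0], 0.7)]
{'fx': 290.03767301781374, 'fy': 290.03767301781374, 'cx': 277.9092133688056, 'cy': 208.64287351727924, 'k1': -0.003280913680053602, 'hand_eye': array([[-7.81247711e-04, -9.55097496e-01, -2.96290671e-01,
         7.63318916e+01],
       [ 9.99999648e-01, -8.36373385e-04,  5.93022013e-05,
        -6.84726330e-01],
       [-3.04449016e-04, -2.96290521e-01,  9.55097814e-01,
        -1.42476370e+02],
       [ 0.00000000e+00,  0.00000000e+00,  0.00000000e+00,
         1.00000000e+00]])}
```

View pics/scene0.png

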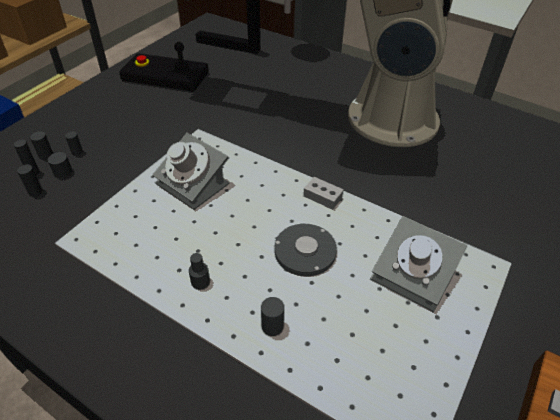

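View pics/top0.png

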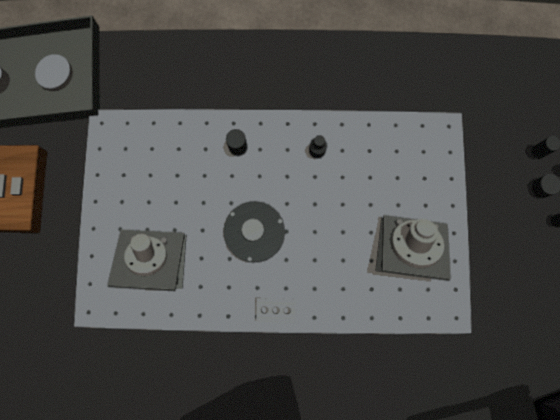

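The scene shows the hub at about (185,160) and the cap at about (420,255). The fixture is at about (305,248), with the standoff, pillar and block clear around it. In the top view the hub is at (420,238), the cap at (145,250) and the spigot at (253,230). Next I fit the revolved profiles to the depth clouds.

```bash
cat > h.py <<'E'
from rig import r
import cv2,numpy as np
from scipy.optimize import least_squares
from scipy.spatial.transform import Rotation as Rn
def pose(s):
    T=np.eye(4);T[:3,:3]=Rn.from_euler('xyz',s['tcp_rot']).as_matrix();T[:3,3]=s['eef_pos'];return T
def cloud(n,d,mask=None,T=None):
    m=r.camera_model(n)
    mk=(d>0)&(mask if mask is not None else True)
    v,u=np.nonzero(mk)
    K=np.array([[m['fx'],0,m['cx']],[0,m['fy'],m['cy']],[0,0,1]])
    q=cv2.undistortPoints(np.stack([u,v],1).astype(float)[:,None],K,np.array([m['k1'],0,0,0,0]))[:,0]
    z=d[v,u]; P=np.c_[q*z[:,None],z]
    if n=='wrist':
        A=T@m['hand_eye'];return P@A[:3,:3].T+A[:3,3]
    return (P-np.array(m['t']))@np.array(m['R'])
HUB=[(0,0),(50,0),(50,15),(26,15),(26,55),(18,55),(18,65),(0,65)]
CAP=[(0,0),(40,0),(40,15),(19,15),(19,60),(0,60)]
def pd(prof,rz):
    p=np.array(prof,float);b=np.full(len(rz),1e9)
    for a,c in zip(p[:-1],p[1:]):
        e=c-a;t=np.clip((rz-a)@e/(e@e),0,1);b=np.minimum(b,np.linalg.norm(rz-a-t[:,None]*e,axis=1))
    return b
def fit(prof,P,x0,tilt=True):
    # x: origin xyz, axis yaw, lean
    def ax(x): 
        return np.array([np.sin(x[4])*np.cos(x[3]),np.sin(x[4])*np.sin(x[3]),np.cos(x[4])])
    def f(x):
        a=ax(x);D=P-x[:3];z=D@a;rr=np.linalg.norm(D-z[:,None]*a,axis=1)
        return pd(prof[1:],np.c_[rr,z])
    s=least_squares(f,x0,loss='soft_l1',f_scale=1.0,x_scale=[1,1,1,.02,.02])
    return s.x,np.median(np.abs(f(s.x)))
E
python3 - <<'E'
from h import *
for n in ("top","scene"):
    p,d=r.grab_frame(n)
    for q,pr in (("hub",HUB),("cap",CAP)):
        c=r.cut_out(q,n)
        if not c: print(n,q,'none');continue
        M=cv2.erode(c[0]['mask'].astype(np.uint8),np.ones((3,3)))>0
        P=cloud(n,d,M); c0=np.median(P,0)
        best=min((fit(pr,P,[*(c0-[0,0,20]),y,.436]) for y in np.arange(-3,3.2,.75)),key=lambda t:t[1])
        print(n,q,round(c[0]['confidence'],2),len(P),c0.round(0),best[0].round(3),round(best[1],2))
    for q in ("fixture","rest_large","rest_small","block","pillar","standoff"):
        c=r.cut_out(q,n)
        if not c: print(n,q,'none');continue
        M=c[0]['mask'];P=cloud(n,d,M);m=np.median(P,0)
        print(n,q,len(P),m.round(0),P.min(0).round(0),P.max(0).round(0))
        if q=="fixture":
            zt=np.median(P[:,2]);print(' ztop',zt)
            T=P[abs(P[:,2]-zt)<4];S=P[(P[:,2]-zt>6)&(P[:,2]-zt<14)]
            for nm,A in (("base",T),("spig",S)):
                (x,y),rad=cv2.minEnclosingCircle(A[:,:2].astype(np.float32)); print(' ',nm,len(A),x,y,rad,A.mean(0))
        if q.startswith("rest"):
            A=P;
            for _ in range(5):
                mm=A.mean(0);nv=np.linalg.svd(A-mm,full_matrices=False)[2][2];nv*=np.sign(nv[2]);A=P[abs((P-mm)@nv)<3]
            print('  plane',nv,mm,np.degrees(np.arccos(nv[2])),np.degrees(np.arctan2(nv[1],nv[0])),len(A))
E
```

```text
top hub 0.62 1847 [ 510. -270.   95.] [ 5.09707e+02 -2.78861e+02  6.57210e+01 -1.31000e-01  4.34000e-01] 0.87
top cap 0.72 1253 [481. 233.  91.] [ 4.78912e+02  2.40521e+02  6.53940e+01 -3.16100e+00 -4.36000e-01] 0.83
top fixture 2996 [536.  35.  26.] [476. -25.   5.] [601.  97.  41.]
 ztop 25.611542105784853
  base 2430 537.7565307617188 35.27117919921875 62.05135726928711 [536.41615176  34.79518186  25.39088611]
  spig 369 549.4346923828125 32.42550277709961 55.39195251464844 [539.69841648  37.7971983   35.22312893]
top rest_large 2162 [ 483. -247.   74.] [ 442. -365.    3.] [ 572. -207.  112.]
  plane [ 0.41892449 -0.02273004  0.90773654] [ 489.89368409 -299.04417885   72.37928698] 24.805591884076918 -3.105714104882985 1244
top rest_small 2828 [459. 220.  70.] [417. 174.   6.] [541. 324. 116.]
  plane [ 0.4172484  -0.02247849  0.90851444] [469.21789445 243.50934881  69.13108854] 24.699141019101834 -3.083723923430714 2160
top block 825 [384. -11.  35.] [361. -48.   4.] [407.  28.  41.]
top pillar 461 [708.  72.  74.] [695.  54.  10.] [735.  92.  81.]
top standoff 311 [703. -89.  55.
[... 490 characters left out ...]
-85.50001525878906 10.043267250061035 [716.30671512 -82.04160285  62.1405473 ]
scene rest_large 2094 [ 527. -234.   45.] [ 366. -420.    4.] [ 573. -204.  127.]
  plane [0.45272397 0.12998117 0.88212579] [ 513.07750908 -309.57135562   56.86705415] 28.10013109775855 16.019253862542048 253
scene rest_small 3871 [501. 247.  55.] [326. 166.  -1.] [538. 309.  96.]
  plane [ 0.42263645 -0.01489178  0.90617695] [480.92846894 244.77750743  63.9134047 ] 25.017731834160056 -2.0180072005025145 2966
scene block 847 [394.  -5.  33.] [321. -58.  -2.] [409.  32.  38.]
scene pillar 809 [726.  82.  71.] [698.  57.  10.] [738.  97.  78.]
scene standoff 550 [719. -81.  52.] [ 697. -106.   10.] [730. -70.  88.]
```

The fits agree to about 2 mm. The hub is at about (509,-278,66), leaning 25° at azimuth -7.4°, and the cap is at about (479,242,65). First I go over the fixture for a close wrist view of the spigot, so I need a move-planning helper.

```bash
cat >> h.py <<'E'
def tool(p,az,lean=0.):
    # tool z = -axis(az,lean), tool x in lean plane
    z=-np.array([np.sin(lean)*np.cos(az),np.sin(lean)*np.sin(az),np.cos(lean)])
    x=np.array([np.cos(lean)*np.cos(az),np.cos(lean)*np.sin(az),-np.sin(lean)])
    T=np.eye(4);T[:3,:3]=np.c_[x,np.cross(z,x),z];T[:3,3]=p;return T
def plan(T0,T1,n):
    w=Rn.from_matrix(T0[:3,:3].T@T1[:3,:3]).as_rotvec()/n
    dp=(T1[:3,3]-T0[:3,3])/n
    out=[]
    for i in range(n):
        R=T0[:3,:3]@Rn.from_rotvec(w*i).as_matrix()
        out.append(np.r_[R.T@dp/10,np.degrees(w)].round(2).tolist())
    for o in out: print(o)
    return T1
E
python3 - <<'E'
from h import *
A=pose(r.sense())
B=plan(A,tool([350,-280,240],0.1),9);print()
C=plan(B,tool([540,35,180],0),9)
E
```

```text
[2.98, -2.95, -0.1, 0.0, -0.0, 0.99]
[2.92, -3.0, -0.1, 0.0, -0.0, 0.99]
[2.87, -3.05, -0.1, 0.0, -0.0, 0.99]
[2.82, -3.1, -0.1, 0.0, -0.0, 0.99]
[2.76, -3.15, -0.1, 0.0, -0.0, 0.99]
[2.71, -3.2, -0.1, 0.0, -0.0, 0.99]
[2.65, -3.24, -0.1, 0.0, -0.0, 0.99]
[2.6, -3.29, -0.1, 0.0, -0.0, 0.99]
[2.54, -3.33, -0.1, 0.0, -0.0, 0.99]

[2.45, -3.27, 0.67, 0.0, 0.0, 0.64]
[2.41, -3.3, 0.67, 0.0, 0.0, 0.64]
[2.38, -3.33, 0.67, 0.0, 0.0, 0.64]
[2.34, -3.35, 0.67, 0.0, 0.0, 0.64]
[2.3, -3.38, 0.67, 0.0, 0.0, 0.64]
[2.26, -3.4, 0.67, 0.0, 0.0, 0.64]
[2.23, -3.43, 0.67, 0.0, 0.0, 0.64]
[2.19, -3.45, 0.67, 0.0, 0.0, 0.64]
[2.15, -3.48, 0.67, 0.0, 0.0, 0.64]
```

Emit:
move_arm --increments '[{"tx": 3, "ty": -3, "tz": -0.1, "rz": 1, "gripper": 1}, {"tx": 2.9, "ty": -3, "tz": -0.1, "rz": 1}, {"tx": 2.9, "ty": -3, "tz": -0.1, "rz": 1}, {"tx": 2.8, "ty": -3.1, "tz": -0.1, "rz": 1}, {"tx": 2.8, "ty": -3.2, "tz": -0.1, "rz": 1}, {"tx": 2.7, "ty": -3.2, "tz": -0.1, "rz": 1}, {"tx": 2.7, "ty": -3.2, "tz": -0.1, "rz": 1}, {"tx": 2.6, "ty": -3.3, "tz": -0.1, "rz": 1}, {"tx": 2.5, "ty": -3.3, "tz": -0.1, "rz": 1}]'

```text
invalid input
```

Emit:
move_arm --increments '[{"tx": 2.4, "ty": -3.3, "tz": 0.6, "rz": 0.6}, {"tx": 2.4, "ty": -3.3, "tz": 0.7, "rz": 0.6}, {"tx": 2.4, "ty": -3.3, "tz": 0.7, "rz": 0.6}, {"tx": 2.3, "ty": -3.3, "tz": 0.7, "rz": 0.6}, {"tx": 2.3, "ty": -3.4, "tz": 0.7, "rz": 0.7}, {"tx": 2.3, "ty": -3.4, "tz": 0.7, "rz": 0.7}, {"tx": 2.2, "ty": -3.4, "tz": 0.7, "rz": 0.7}, {"tx": 2.2, "ty": -3.4, "tz": 0.7, "rz": 0.7}, {"tx": 2.2, "ty": -3.5, "tz": 0.6, "rz": 0.6}, {}, {}]'

```text
invalid input
```

Emit:
move_arm --increments '[{"tx": 3, "ty": -3, "tz": -0.1, "rx": 0, "ry": 0, "rz": 1, "gripper": 1}, {"tx": 2.9, "ty": -3, "tz": -0.1, "rx": 0, "ry": 0, "rz": 1, "gripper": 1}, {"tx": 2.9, "ty": -3, "tz": -0.1, "rx": 0, "ry": 0, "rz": 1, "gripper": 1}, {"tx": 2.8, "ty": -3.1, "tz": -0.1, "rx": 0, "ry": 0, "rz": 1, "gripper": 1}, {"tx": 2.8, "ty": -3.2, "tz": -0.1, "rx": 0, "ry": 0, "rz": 1, "gripper": 1}, {"tx": 2.7, "ty": -3.2, "tz": -0.1, "rx": 0, "ry": 0, "rz": 1, "gripper": 1}, {"tx": 2.7, "ty": -3.2, "tz": -0.1, "rx": 0, "ry": 0, "rz": 1, "gripper": 1}, {"tx": 2.6, "ty": -3.3, "tz": -0.1, "rx": 0, "ry": 0, "rz": 1, "gripper": 1}, {"tx": 2.5, "ty": -3.3, "tz": -0.1, "rx": 0, "ry": 0, "rz": 1, "gripper": 1}]'

```text
clock: 2.9
eef_pos: [351.3, -278.7, 240.6]
tcp_rot: [3.141, -0.001, 0.098]
contact_force: [-0.6, 0.4, 0.6]
opening: 1.002
```

Emit:
move_arm --increments '[{"tx": 2.4, "ty": -3.3, "tz": 0.6, "rx": 0, "ry": 0, "rz": 0.6, "gripper": 1}, {"tx": 2.4, "ty": -3.3, "tz": 0.7, "rx": 0, "ry": 0, "rz": 0.6, "gripper": 1}, {"tx": 2.4, "ty": -3.3, "tz": 0.7, "rx": 0, "ry": 0, "rz": 0.6, "gripper": 1}, {"tx": 2.3, "ty": -3.3, "tz": 0.7, "rx": 0, "ry": 0, "rz": 0.6, "gripper": 1}, {"tx": 2.3, "ty": -3.4, "tz": 0.7, "rx": 0, "ry": 0, "rz": 0.7, "gripper": 1}, {"tx": 2.3, "ty": -3.4, "tz": 0.7, "rx": 0, "ry": 0, "rz": 0.7, "gripper": 1}, {"tx": 2.2, "ty": -3.4, "tz": 0.7, "rx": 0, "ry": 0, "rz": 0.7, "gripper": 1}, {"tx": 2.2, "ty": -3.4, "tz": 0.7, "rx": 0, "ry": 0, "rz": 0.7, "gripper": 1}, {"tx": 2.2, "ty": -3.5, "tz": 0.6, "rx": 0, "ry": 0, "rz": 0.6, "gripper": 1}, {"tx": 0, "ty": 0, "tz": 0, "rx": 0, "ry": 0, "rz": 0, "gripper": 1}, {"tx": 0, "ty": 0, "tz": 0, "rx": 0, "ry": 0, "rz": 0, "gripper": 1}]'

```text
clock: 4.0
eef_pos: [540.7, 34.5, 178.9]
tcp_rot: [3.141, 0.001, -0.001]
contact_force: [-0.4, -0.3, 0.1]
opening: 0.998
```

```bash
python3 - <<'E'
from h import *
s=r.sense();T=pose(s);print(s['eef_pos'],s['tcp_rot'])
p,d=r.grab_frame('wrist');cv2.imwrite('pics/w1.png',p[...,::-1]);np.savez('w1.npz',p=p,d=d,T=T)
X=np.full((420,560,3),np.nan);X[d>0]=cloud('wrist',d,None,T)
near=np.hypot(X[...,0]-537,X[...,1]-35)
for nm,lo,hi,R in (("base",18,30,80),("spig",31,45,45)):
    M=((X[...,2]>lo)&(X[...,2]<hi)&(near<R)).astype(np.uint8)
    c=max(cv2.findContours(M,0,2)[0],key=cv2.contourArea)[:,0]
    Q=X[c[:,1],c[:,0]]; Q=Q[np.isfinite(Q[:,0])]
    f=least_squares(lambda v:np.hypot(Q[:,0]-v[0],Q[:,1]-v[1])-v[2],[537,35,40],loss='soft_l1')
    print(nm,f.x,len(Q),np.median(X[M>0][:,2]),np.abs(f.fun).mean())
q=T@np.r_[0,0,0,1]
# flange/hub check of calibration: same spigot in picture edges
E
```

```text
[540.73695553  34.51376196 178.92111802] [ 3.14138329e+00  8.02661096e-04 -5.32142088e-04]
base [539.9714921   38.27003229  61.16167335] 159 24.859816689693844 0.3547262799395824
spig [541.92760664  40.67183301  21.30457025] 65 34.82590333054037 0.3162305124471913
```

View pics/w1.png

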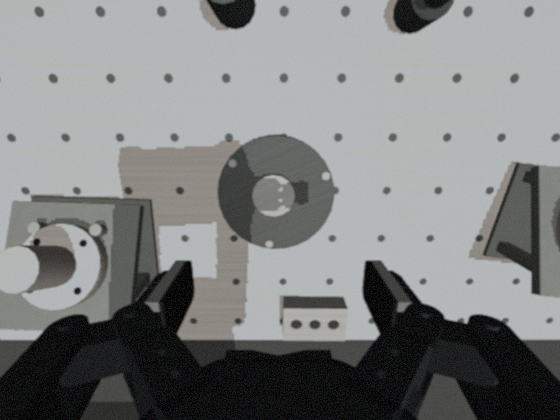

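The wrist view shows the base disc centred at (276,191) and the spigot at (272,195). In the wrist frame the spigot is about (+2,+2.4) mm off the base middle, at (541.9,40.7). Next is the hub pre-grasp.

```bash
python3 - <<'E'
from h import *
A=pose(r.sense())
a=-0.129;l=np.radians(25);ax=-tool([0,0,0],a,l)[:3,2]
B=plan(A,tool(np.array([509.3,-278,65.7])+103*ax,a,l),9);print(B[:3,3])
E
```

```text
[0.14, 3.53, 0.22, 0.18, -2.77, 0.8]
[0.2, 3.52, 0.2, 0.18, -2.77, 0.8]
[0.26, 3.52, 0.18, 0.18, -2.77, 0.8]
[0.32, 3.52, 0.16, 0.18, -2.77, 0.8]
[0.37, 3.51, 0.13, 0.18, -2.77, 0.8]
[0.43, 3.51, 0.1, 0.18, -2.77, 0.8]
[0.48, 3.5, 0.07, 0.18, -2.77, 0.8]
[0.53, 3.5, 0.03, 0.18, -2.77, 0.8]
[0.58, 3.49, -0.01, 0.18, -2.77, 0.8]
[ 552.46799424 -283.59976768  159.04970206]
```

Emit:
move_arm --increments '[{"tx": 0.14, "ty": 3.53, "tz": 0.22, "rx": 0.18, "ry": -2.77, "rz": 0.8, "gripper": 1}, {"tx": 0.2, "ty": 3.52, "tz": 0.2, "rx": 0.18, "ry": -2.77, "rz": 0.8, "gripper": 1}, {"tx": 0.26, "ty": 3.52, "tz": 0.18, "rx": 0.18, "ry": -2.77, "rz": 0.8, "gripper": 1}, {"tx": 0.32, "ty": 3.52, "tz": 0.16, "rx": 0.18, "ry": -2.77, "rz": 0.8, "gripper": 1}, {"tx": 0.37, "ty": 3.51, "tz": 0.13, "rx": 0.18, "ry": -2.77, "rz": 0.8, "gripper": 1}, {"tx": 0.43, "ty": 3.51, "tz": 0.1, "rx": 0.18, "ry": -2.77, "rz": 0.8, "gripper": 1}, {"tx": 0.48, "ty": 3.5, "tz": 0.07, "rx": 0.18, "ry": -2.77, "rz": 0.8, "gripper": 1}, {"tx": 0.53, "ty": 3.5, "tz": 0.03, "rx": 0.18, "ry": -2.77, "rz": 0.8, "gripper": 1}, {"tx": 0.58, "ty": 3.49, "tz": 0, "rx": 0.18, "ry": -2.77, "rz": 0.8, "gripper": 1}, {"tx": 0, "ty": 0, "tz": 0, "rx": 0, "ry": 0, "rz": 0, "gripper": 1}, {"tx": 0, "ty": 0, "tz": 0, "rx": 0, "ry": 0, "rz": 0, "gripper": 1}]'

```text
clock: 5.15
eef_pos: [551.5, -284.9, 158.8]
tcp_rot: [-3.14, 0.436, -0.133]
contact_force: [-0.7, -0.0, 0.1]
opening: 1.002
```

```bash
python3 - <<'E'
from h import *
s=r.sense();T=pose(s);print(s['eef_pos'],s['tcp_rot'])
p,d=r.grab_frame('wrist');cv2.imwrite('pics/w2.png',p[...,::-1])
c=r.cut_out('hub','wrist')
for q in c: print(q['confidence'],q['bbox'])
M=cv2.erode(c[0]['mask'].astype(np.uint8),np.ones((3,3)))>0
P=cloud('wrist',d,M,T)
x,e=fit(HUB,P,[509,-278,65.7,-.13,.436]);print(x.round(3),e,len(P))
H=tool(x[:3],x[3],x[4]);I=np.linalg.inv(T);print('hub origin in tool',(I@np.r_[x[:3],1]).round(1),'axis in tool',(-T[:3,:3].T@H[:3,2]).round(4))
a=-0.129;l=np.radians(25);ax=-tool([0,0,0],a,l)[:3,2]
E
```

```text
[ 551.53260954 -284.92264692  158.77416731] [-3.14046413  0.43621694 -0.13271744]
0.79 [217.9, 150.9, 337.1, 267.4]
[ 5.10184e+02 -2.76668e+02  6.49260e+01 -1.26000e-01  4.36000e-01] 0.3827202784301331 10342
hub origin in tool [  1.5  -2.6 102.8   1. ] axis in tool [-5.0e-04 -3.9e-03 -1.0e+00]
```

View pics/w2.png

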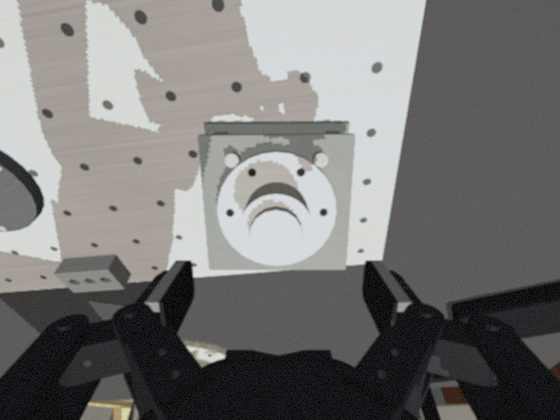

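The hub is seen centred at (277,215), within about 3 mm of the tool axis. I correct for that, go down along the axis, and close.

Emit:
move_arm --increments '[{"tx": 0.1, "ty": -0.22, "tz": 1.9, "rx": 0, "ry": 0, "rz": 0, "gripper": 1}, {"tx": 0, "ty": 0, "tz": 2, "rx": 0, "ry": 0, "rz": 0, "gripper": 1}, {"tx": 0, "ty": 0, "tz": 2, "rx": 0, "ry": 0, "rz": 0, "gripper": 1}, {"tx": 0, "ty": 0, "tz": 1, "rx": 0, "ry": 0, "rz": 0, "gripper": 1}, {"tx": 0, "ty": 0, "tz": 1, "rx": 0, "ry": 0, "rz": 0, "gripper": 1}, {"tx": 0, "ty": 0, "tz": 0, "rx": 0, "ry": 0, "rz": 0, "gripper": 1}, {"tx": 0, "ty": 0, "tz": 0, "rx": 0, "ry": 0, "rz": 0, "gripper": 1}]'

```text
clock: 5.95
eef_pos: [521.3, -277.1, 87.7]
tcp_rot: [-3.141, 0.435, -0.13]
contact_force: [-0.0, 0.1, 0.3]
opening: 0.997
```

Emit:
move_arm --increments '[{"tx": 0, "ty": 0, "tz": 0, "rx": 0, "ry": 0, "rz": 0, "gripper": -1}, {"tx": 0, "ty": 0, "tz": 0, "rx": 0, "ry": 0, "rz": 0, "gripper": -1}, {"tx": 0, "ty": 0, "tz": 0, "rx": 0, "ry": 0, "rz": 0, "gripper": -1}, {"tx": 0, "ty": 0, "tz": 0, "rx": 0, "ry": 0, "rz": 0, "gripper": -1}, {"tx": 0, "ty": 0, "tz": 0, "rx": 0, "ry": 0, "rz": 0, "gripper": -1}, {"tx": 0, "ty": 0, "tz": 0, "rx": 0, "ry": 0, "rz": 0, "gripper": -1}, {"tx": 0, "ty": 0, "tz": 0, "rx": 0, "ry": 0, "rz": 0, "gripper": -1}, {"tx": 0, "ty": 0, "tz": 0, "rx": 0, "ry": 0, "rz": 0, "gripper": -1}]' --squeeze 60

```text
clock: 6.75
eef_pos: [521.4, -278.8, 88.2]
tcp_rot: [3.139, 0.434, -0.131]
contact_force: [-0.1, -5.8, 5.4]
opening: 0.595
```

Emit:
move_arm --increments '[{"tx": 0, "ty": 0, "tz": -0.5, "rx": 0, "ry": 0, "rz": 0, "gripper": -1}, {"tx": 0, "ty": 0, "tz": -0.7, "rx": 0, "ry": 0, "rz": 0, "gripper": -1}, {"tx": 0, "ty": 0, "tz": -1, "rx": 0, "ry": 0, "rz": 0, "gripper": -1}, {"tx": 0, "ty": 0, "tz": -2, "rx": 0, "ry": 0, "rz": 0, "gripper": -1}, {"tx": 0, "ty": 0, "tz": -2, "rx": 0, "ry": 0, "rz": 0, "gripper": -1}, {"tx": 0, "ty": 0, "tz": -1, "rx": 0, "ry": 0, "rz": 0, "gripper": -1}, {"tx": 0, "ty": 0, "tz": 0, "rx": 0, "ry": 0, "rz": 0, "gripper": -1}, {"tx": 0, "ty": 0, "tz": 0, "rx": 0, "ry": 0, "rz": 0, "gripper": -1}]'

```text
clock: 7.55
eef_pos: [550.7, -280.8, 151.9]
tcp_rot: [-3.141, 0.436, -0.13]
contact_force: [0.0, 0.3, -6.8]
opening: 0.591
```

```bash
python3 - <<'E'
from h import *
s=r.sense();T=pose(s);print(s)
p,d=r.grab_frame('wrist');cv2.imwrite('pics/w3.png',p[...,::-1])
c=r.cut_out('hub','wrist')
M=cv2.erode(c[0]['mask'].astype(np.uint8),np.ones((3,3)))>0
P=cloud('wrist',d,M,T);x0=T@np.r_[0,0,23,1]
x,e=fit(HUB,P,[*x0[:3],-.13,.436]);print(x.round(3),e,len(P))
H=tool(x[:3],x[3],x[4]);I=np.linalg.inv(T);o=(I@np.r_[x[:3],1]);print('hub origin in tool',o.round(1),'axis in tool',(-T[:3,:3].T@H[:3,2]).round(4))
# upright: TCP so that hub face centre over spigot (wrist frame 541.9,40.7) face at z 75
B=tool([541.9-o[0],40.7+o[1],75+o[2]],0)
m=tool([545,-120,165],-.06,.2)
m=plan(T,m,6);print();plan(m,B,6);print(B[:3,3])
E
```

```text
{'clock': 7.55, 'qpos': array([-0.40974399,  0.65496278,  1.40050519, -0.11639382,  1.50786282,
        1.3233136 ]), 'qvel': array([-0.00286633,  0.00945275,  0.01893828, -0.00250355, -0.00108246,
        0.00019309]), 'joint_efforts': array([ 1.83817511e-01, -8.16445827e+01, -3.31653893e+01, -8.05229377e-01,
        3.21767226e+00, -2.41768576e-03]), 'eef_pos': array([ 550.66041713, -280.83519062,  151.85319189]), 'tcp_rot': array([-3.14077383,  0.4361043 , -0.12986108]), 'contact_force': array([ 0.01195862,  0.32671606, -6.76642511]), 'wrist_torque': array([-0.07827574, -0.60237756,  0.0412374 ]), 'opening': 0.5910700893972475}
[ 5.39422e+02 -2.78107e+02  1.28562e+02 -1.34000e-01  4.37000e-01] 0.3245738768712627 19511
hub origin in tool [-0.6 -1.2 26.   1. ] axis in tool [ 1.1e-03  9.0e-04 -1.0e+00]
[-0.49, -2.65, -0.01, -0.22, 2.25, -0.64]
[-0.46, -2.65, -0.04, -0.22, 2.25, -0.64]
[-0.43, -2.66, -0.07, -0.22, 2.25, -0.64]
[-0.4, -2.66, -0.09, -0.22, 2.25, -0.64]
[-0.36, -2.66, -0.12, -0.22, 2.25, -0.64]
[-0.33, -2.67, -0.14, -0.22, 2.25, -0.64]

[0.01, -2.65, 1.09, -0.06, 1.91, -0.57]
[0.01, -2.65, 1.08, -0.06, 1.91, -0.57]
[-0.0, -2.65, 1.08, -0.06, 1.91, -0.57]
[-0.01, -2.65, 1.08, -0.06, 1.91, -0.57]
[-0.02, -2.66, 1.07, -0.06, 1.91, -0.57]
[-0.03, -2.66, 1.07, -0.06, 1.91, -0.57]
[542.4824523   39.47182357 100.96888956]
```

View pics/w3.png

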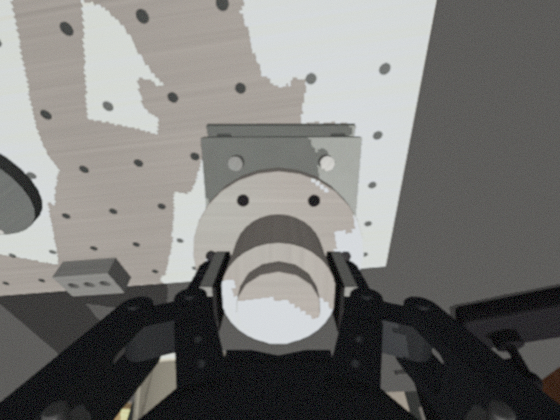

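The hub is in hand and the fit shows it aligned with the tool to 0.001 rad. Its weight reads 6.8 N. I carry it over the spigot while turning it upright.

Emit:
move_arm --increments '[{"tx": -0.49, "ty": -2.65, "tz": -0.01, "rx": -0.22, "ry": 2.25, "rz": -0.64, "gripper": -1}, {"tx": -0.46, "ty": -2.65, "tz": -0.04, "rx": -0.22, "ry": 2.25, "rz": -0.64, "gripper": -1}, {"tx": -0.43, "ty": -2.66, "tz": -0.07, "rx": -0.22, "ry": 2.25, "rz": -0.64, "gripper": -1}, {"tx": -0.4, "ty": -2.66, "tz": -0.09, "rx": -0.22, "ry": 2.25, "rz": -0.64, "gripper": -1}, {"tx": -0.36, "ty": -2.66, "tz": -0.12, "rx": -0.22, "ry": 2.25, "rz": -0.64, "gripper": -1}, {"tx": -0.33, "ty": -2.67, "tz": -0.14, "rx": -0.22, "ry": 2.25, "rz": -0.64, "gripper": -1}, {"tx": 0.01, "ty": -2.65, "tz": 1.09, "rx": -0.06, "ry": 1.91, "rz": -0.57, "gripper": -1}, {"tx": 0.01, "ty": -2.65, "tz": 1.08, "rx": -0.06, "ry": 1.91, "rz": -0.57, "gripper": -1}, {"tx": 0, "ty": -2.65, "tz": 1.08, "rx": -0.06, "ry": 1.91, "rz": -0.57, "gripper": -1}, {"tx": -0.01, "ty": -2.65, "tz": 1.08, "rx": -0.06, "ry": 1.91, "rz": -0.57, "gripper": -1}, {"tx": -0.02, "ty": -2.66, "tz": 1.07, "rx": -0.06, "ry": 1.91, "rz": -0.57, "gripper": -1}, {"tx": -0.03, "ty": -2.66, "tz": 1.07, "rx": -0.06, "ry": 1.91, "rz": -0.57, "gripper": -1}]'

```text
clock: 8.85
eef_pos: [541.5, 40.0, 100.3]
tcp_rot: [3.141, 0.001, 0.001]
contact_force: [0.4, 0.3, -5.9]
opening: 0.588
```

Emit:
move_arm --increments '[{"tx": 0, "ty": 0, "tz": 0, "rx": 0, "ry": 0, "rz": 0, "gripper": -1}, {"tx": 0, "ty": 0, "tz": 0, "rx": 0, "ry": 0, "rz": 0, "gripper": -1}, {"tx": 0, "ty": 0, "tz": 0, "rx": 0, "ry": 0, "rz": 0, "gripper": -1}]'

```text
clock: 9.15
eef_pos: [542.8, 38.6, 101.4]
tcp_rot: [3.14, 0.001, 0.0]
contact_force: [-0.0, -0.4, -5.5]
opening: 0.588
```

```bash
python3 - <<'E'
from h import *
s=r.sense();print(s['eef_pos'],s['tcp_rot'],s['contact_force'],s['wrist_torque'])
A=pose(s);plan(A,tool([542.5,39.5,66],0),3)
p,d=r.grab_frame('scene');cv2.imwrite('pics/s4.png',cv2.resize(p[180:320,220:400,::-1],None,fx=4,fy=4))
E
```

```text
[542.82683848  38.57265319 101.37307098] [3.14047193e+00 6.16325333e-04 5.86240864e-05] [-0.0227345  -0.37942286 -5.53978894] [ 0.03799069 -0.00493537 -0.00294082]
[-0.01, -0.03, 1.18, 0.02, 0.01, 0.0]
[-0.01, -0.03, 1.18, 0.02, 0.01, 0.0]
[-0.01, -0.03, 1.18, 0.02, 0.01, 0.0]
```

Emit:
move_arm --increments '[{"tx": 0, "ty": 0, "tz": 1.2, "rx": 0, "ry": 0, "rz": 0, "gripper": -1}, {"tx": 0, "ty": 0, "tz": 1.2, "rx": 0, "ry": 0, "rz": 0, "gripper": -1}, {"tx": 0, "ty": 0, "tz": 1, "rx": 0, "ry": 0, "rz": 0, "gripper": -1}, {"tx": 0, "ty": 0, "tz": 0.3, "rx": 0, "ry": 0, "rz": 0, "gripper": -1}, {"tx": 0, "ty": 0, "tz": 0, "rx": 0, "ry": 0, "rz": 0, "gripper": -1}, {"tx": 0, "ty": 0, "tz": 0, "rx": 0, "ry": 0, "rz": 0, "gripper": -1}]'

```text
clock: 9.8
eef_pos: [543.0, 39.2, 64.3]
tcp_rot: [3.141, 0.0, 0.0]
contact_force: [-0.4, 0.3, -5.7]
opening: 0.594
```

Emit:
move_arm --increments '[{"tx": 0, "ty": 0, "tz": 0.1, "rx": 0, "ry": 0, "rz": 0, "gripper": -1}, {"tx": 0, "ty": 0, "tz": 0.1, "rx": 0, "ry": 0, "rz": 0, "gripper": -1}, {"tx": 0, "ty": 0, "tz": 0.1, "rx": 0, "ry": 0, "rz": 0, "gripper": -1}, {"tx": 0, "ty": 0, "tz": 0.1, "rx": 0, "ry": 0, "rz": 0, "gripper": -1}, {"tx": 0, "ty": 0, "tz": 0, "rx": 0, "ry": 0, "rz": 0, "gripper": -1}]'

```text
clock: 10.3
eef_pos: [542.8, 39.2, 60.3]
tcp_rot: [3.141, 0.0, 0.0]
contact_force: [0.2, 0.3, -5.8]
opening: 0.589
```

```bash
python3 - <<'E'
from h import *
s=r.sense();print(s['eef_pos'],s['tcp_rot'],s['contact_force'],s['wrist_torque'])
E
```

```text
[542.75393213  39.2002917   60.25224936] [3.14080488e+00 1.03014914e-04 3.70229416e-04] [ 0.2363153   0.34868449 -5.81224954] [ 0.00530699 -0.01070193 -0.04216992]
```

Emit:
move_arm --increments '[{"tx": 0, "ty": 0, "tz": 0.1, "rx": 0, "ry": 0, "rz": 0, "gripper": -1}, {"tx": 0, "ty": 0, "tz": 0, "rx": 0, "ry": 0, "rz": 0, "gripper": -1}]'

```text
clock: 10.5
eef_pos: [542.8, 39.2, 59.2]
tcp_rot: [3.141, 0.0, 0.0]
contact_force: [-0.4, 0.2, -4.0]
opening: 0.59
```

Emit:
move_arm --increments '[{"tx": 0, "ty": 0, "tz": 0.1, "rx": 0, "ry": 0, "rz": 0, "gripper": -1}, {"tx": 0, "ty": 0, "tz": 0, "rx": 0, "ry": 0, "rz": 0, "gripper": -1}]'

```text
clock: 10.7
eef_pos: [542.8, 39.2, 58.2]
tcp_rot: [3.141, 0.0, 0.0]
contact_force: [0.4, 0.8, -5.8]
opening: 0.592
```

```bash
python3 - <<'E'
from h import *
s=r.sense();print(s['eef_pos'],s['tcp_rot'],s['contact_force'],s['wrist_torque'])
E
```

```text
[542.76071299  39.16808019  58.19799342] [3.14081335e+00 1.62647563e-04 3.06193071e-04] [ 0.42365575  0.77515196 -5.80903121] [-0.01783396 -0.01675476 -0.01542003]
```

Emit:
move_arm --increments '[{"tx": 0, "ty": 0, "tz": 0.1, "rx": 0, "ry": 0, "rz": 0, "gripper": -1}, {"tx": 0, "ty": 0, "tz": 0, "rx": 0, "ry": 0, "rz": 0, "gripper": -1}]'

```text
clock: 10.9
eef_pos: [542.8, 39.2, 57.2]
tcp_rot: [3.141, 0.0, 0.0]
contact_force: [-0.5, 0.0, -5.2]
opening: 0.588
```

Emit:
move_arm --increments '[{"tx": 0, "ty": 0, "tz": 0.1, "rx": 0, "ry": 0, "rz": 0, "gripper": -1}, {"tx": 0, "ty": 0, "tz": 0, "rx": 0, "ry": 0, "rz": 0, "gripper": -1}]'

```text
clock: 11.1
eef_pos: [542.8, 39.2, 56.2]
tcp_rot: [3.141, 0.0, 0.0]
contact_force: [-0.6, 0.9, -5.7]
opening: 0.591
```

```bash
python3 - <<'E'
from h import *
s=r.sense();print(s['eef_pos'],s['tcp_rot'],s['contact_force'],s['wrist_torque'])
E
```

```text
[542.77982657  39.15040376  56.22075698] [3.14079672e+00 1.11847231e-04 2.94366278e-04] [-0.61880264  0.85081526 -5.68158135] [-0.01295161  0.00380542 -0.02878749]
```

Emit:
move_arm --increments '[{"tx": 0, "ty": 0, "tz": 0.1, "rx": 0, "ry": 0, "rz": 0, "gripper": -1}, {"tx": 0, "ty": 0, "tz": 0.1, "rx": 0, "ry": 0, "rz": 0, "gripper": -1}, {"tx": 0, "ty": 0, "tz": 0, "rx": 0, "ry": 0, "rz": 0, "gripper": -1}]'

```text
clock: 11.4
eef_pos: [542.8, 39.2, 54.2]
tcp_rot: [3.141, 0.0, 0.0]
contact_force: [-0.6, -0.6, -6.4]
opening: 0.589
```

Emit:
move_arm --increments '[{"tx": 0, "ty": 0, "tz": 0.1, "rx": 0, "ry": 0, "rz": 0, "gripper": -1}, {"tx": 0, "ty": 0, "tz": 0.1, "rx": 0, "ry": 0, "rz": 0, "gripper": -1}, {"tx": 0, "ty": 0, "tz": 0, "rx": 0, "ry": 0, "rz": 0, "gripper": -1}]'

```text
clock: 11.7
eef_pos: [542.7, 39.2, 52.2]
tcp_rot: [3.141, 0.0, 0.0]
contact_force: [-0.6, -0.1, -5.2]
opening: 0.588
```

```bash
python3 - <<'E'
from h import *
s=r.sense();print(s['eef_pos'],s['tcp_rot'],s['contact_force'],s['wrist_torque'])
E
```

```text
[542.7447046   39.16026932  52.16743316] [3.14077315e+00 2.17820538e-04 3.52845832e-04] [-0.57930475 -0.14373347 -5.22259017] [ 0.01420411 -0.02344534  0.04207209]
```

Emit:
move_arm --increments '[{"tx": 0, "ty": 0, "tz": 0.1, "rx": 0, "ry": 0, "rz": 0, "gripper": -1}, {"tx": 0, "ty": 0, "tz": 0.1, "rx": 0, "ry": 0, "rz": 0, "gripper": -1}, {"tx": 0, "ty": 0, "tz": 0, "rx": 0, "ry": 0, "rz": 0, "gripper": -1}]'

```text
clock: 12.0
eef_pos: [542.8, 39.2, 51.0]
tcp_rot: [3.141, 0.0, 0.0]
contact_force: [-3.0, -0.2, 5.0]
opening: 0.592
```

Emit:
move_arm --increments '[{"tx": 0, "ty": 0, "tz": 0.1, "rx": 0, "ry": 0, "rz": 0, "gripper": -1}, {"tx": 0, "ty": 0, "tz": 0, "rx": 0, "ry": 0, "rz": 0, "gripper": -1}]'

```text
clock: 12.2
eef_pos: [542.8, 39.2, 50.9]
tcp_rot: [3.141, 0.0, 0.0]
contact_force: [-8.0, -1.0, 17.6]
opening: 0.593
```

```bash
python3 - <<'E'
from h import *
s=r.sense();print(s['eef_pos'],s['tcp_rot'],s['contact_force'],s['wrist_torque'])
E
```

```text
[542.78150797  39.19144123  50.94865849] [3.14083094e+00 5.49952932e-05 3.00117492e-04] [-7.97212262 -1.01810411 17.60412398] [0.00781406 1.17349594 0.06610341]
```

```bash
python3 - <<'E'
from h import *
s=r.sense();T=pose(s)
for n in('wrist','top','scene'):
    p,d=r.grab_frame(n)
    if n=='scene': cv2.imwrite('pics/s5.png',cv2.resize(p[150:300,200:400,::-1],None,fx=4,fy=4))
    c=r.cut_out('hub',n)
    if not c: print(n,'none');continue
    M=cv2.erode(c[0]['mask'].astype(np.uint8),np.ones((3,3)))>0
    P=cloud(n,d,M,T);P=P[np.linalg.norm(P[:,:2]-[541,38],axis=1)<60]
    if len(P)<50: print(n,len(P));continue
    x,e=fit(HUB,P,[541,38,25,.1,.01]);print(n,x.round(3),e,len(P))
    F=P[(np.linalg.norm(P[:,:2]-x[:2],axis=1)>30)&(np.linalg.norm(P[:,:2]-x[:2],axis=1)<46)];print('flange top z',np.median(F[:,2]))
E
```

```text
wrist [ 5.42268e+02  4.02540e+01  2.48930e+01 -4.31000e-01 -1.00000e-03] 0.3185885319311055 19427
flange top z 39.907673121506406
top [ 5.43453e+02  3.53220e+01  2.52850e+01 -1.53300e+00  2.10000e-02] 0.8999519587992424 82
flange top z 40.091187311848245
scene [ 5.41081e+02  4.05150e+01  2.52880e+01  3.27000e-01 -3.00000e-03] 0.6905331647334165 1403
flange top z 40.29293219732552
```

View pics/s5.png

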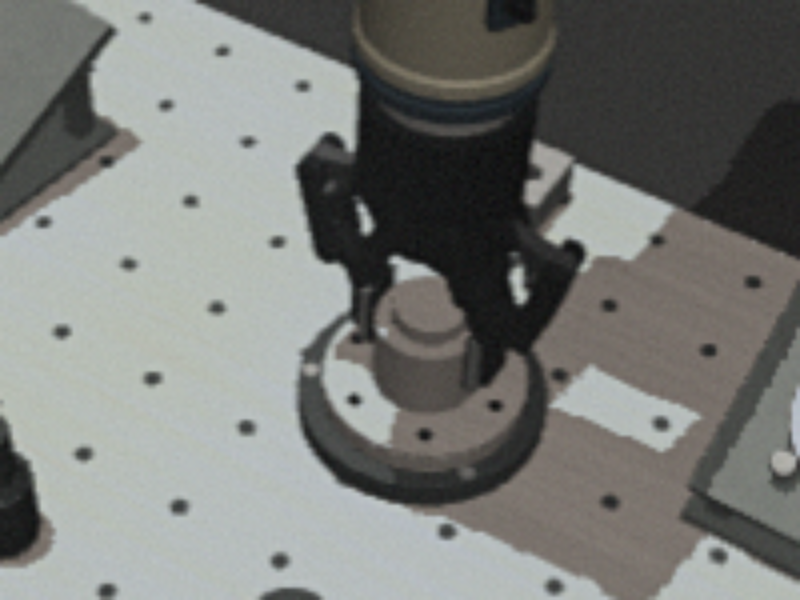

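The hub is home: all three cameras put the flange top at about 40 mm, and it is upright. I ease the load, release, and lift away.

Emit:
move_arm --increments '[{"tx": 0, "ty": 0, "tz": -0.1, "rx": 0, "ry": 0, "rz": 0, "gripper": -1}, {"tx": 0, "ty": 0, "tz": 0, "rx": 0, "ry": 0, "rz": 0, "gripper": -1}, {"tx": 0, "ty": 0, "tz": 0, "rx": 0, "ry": 0, "rz": 0, "gripper": -1}, {"tx": 0, "ty": 0, "tz": 0, "rx": 0, "ry": 0, "rz": 0, "gripper": 1}, {"tx": 0, "ty": 0, "tz": 0, "rx": 0, "ry": 0, "rz": 0, "gripper": 1}, {"tx": 0, "ty": 0, "tz": 0, "rx": 0, "ry": 0, "rz": 0, "gripper": 1}, {"tx": 0, "ty": 0, "tz": 0, "rx": 0, "ry": 0, "rz": 0, "gripper": 1}, {"tx": 0, "ty": 0, "tz": 0, "rx": 0, "ry": 0, "rz": 0, "gripper": 1}, {"tx": 0, "ty": 0, "tz": -0.5, "rx": 0, "ry": 0, "rz": 0, "gripper": 1}, {"tx": 0, "ty": 0, "tz": -1.5, "rx": 0, "ry": 0, "rz": 0, "gripper": 1}]'

```text
clock: 13.5
eef_pos: [541.8, 39.1, 69.7]
tcp_rot: [3.141, 0.002, 0.0]
contact_force: [-1.0, -1.0, -0.0]
opening: 1.001
```

Emit:
move_arm --increments '[{"tx": 0, "ty": 0, "tz": -3, "rx": 0, "ry": 0, "rz": 0, "gripper": 1}, {"tx": 0, "ty": 0, "tz": -4, "rx": 0, "ry": 0, "rz": 0, "gripper": 1}, {"tx": 0, "ty": 0, "tz": -4, "rx": 0, "ry": 0, "rz": 0, "gripper": 1}, {"tx": 0, "ty": 0, "tz": -4, "rx": 0, "ry": 0, "rz": 0, "gripper": 1}, {"tx": 0, "ty": 0, "tz": 0, "rx": 0, "ry": 0, "rz": 0, "gripper": 1}, {"tx": 0, "ty": 0, "tz": 0, "rx": 0, "ry": 0, "rz": 0, "gripper": 1}]'

```text
clock: 14.1
eef_pos: [543.3, 39.3, 221.6]
tcp_rot: [3.141, -0.003, 0.0]
contact_force: [-0.5, -0.1, -0.8]
opening: 1.004
```

```bash
python3 - <<'E'
from h import *
s=r.sense();T=pose(s);print(s['eef_pos'],s['tcp_rot'])
p,d=r.grab_frame('wrist')
c=r.cut_out('hub','wrist')
M=cv2.erode(c[0]['mask'].astype(np.uint8),np.ones((3,3)))>0
P=cloud('wrist',d,M,T)
x,e=fit(HUB,P,[541,38,25,.1,.01]);print(c[0]['confidence'],x.round(3),e,len(P))
a=-.04;l=np.radians(25);ax=-tool([0,0,0],a,l)[:3,2]
B=plan(T,tool(np.array([479.2,242,65.3])+103*ax,a,l),7);print(B[:3,3])
E
```

```text
[543.33564829  39.33384559 221.55321202] [ 3.14098196e+00 -2.56067069e-03  3.30843440e-04]
0.81 [542.209  40.361  24.884   1.301   0.   ] 0.4382645995835901 5384
[-0.3, -2.87, 0.9, 0.08, -3.59, 0.32]
[-0.26, -2.87, 0.92, 0.08, -3.59, 0.32]
[-0.21, -2.87, 0.94, 0.08, -3.59, 0.32]
[-0.17, -2.86, 0.95, 0.08, -3.59, 0.32]
[-0.13, -2.86, 0.96, 0.08, -3.59, 0.32]
[-0.08, -2.86, 0.98, 0.08, -3.59, 0.32]
[-0.04, -2.86, 0.98, 0.08, -3.59, 0.32]
[522.69486186 240.25927704 158.64970206]
```

The hub stayed home (z 24.9, upright). Now the cap pre-grasp.

Emit:
move_arm --increments '[{"tx": -0.3, "ty": -2.87, "tz": 0.9, "rx": 0.08, "ry": -3.59, "rz": 0.32, "gripper": 1}, {"tx": -0.26, "ty": -2.87, "tz": 0.92, "rx": 0.08, "ry": -3.59, "rz": 0.32, "gripper": 1}, {"tx": -0.21, "ty": -2.87, "tz": 0.94, "rx": 0.08, "ry": -3.59, "rz": 0.32, "gripper": 1}, {"tx": -0.17, "ty": -2.86, "tz": 0.95, "rx": 0.08, "ry": -3.59, "rz": 0.32, "gripper": 1}, {"tx": -0.13, "ty": -2.86, "tz": 0.96, "rx": 0.08, "ry": -3.59, "rz": 0.32, "gripper": 1}, {"tx": -0.08, "ty": -2.86, "tz": 0.98, "rx": 0.08, "ry": -3.59, "rz": 0.32, "gripper": 1}, {"tx": -0.04, "ty": -2.86, "tz": 0.98, "rx": 0.08, "ry": -3.59, "rz": 0.32, "gripper": 1}, {"tx": 0, "ty": 0, "tz": 0, "rx": 0, "ry": 0, "rz": 0, "gripper": 1}, {"tx": 0, "ty": 0, "tz": 0, "rx": 0, "ry": 0, "rz": 0, "gripper": 1}]'

```text
clock: 15.1
eef_pos: [521.0, 240.0, 155.4]
tcp_rot: [3.14, 0.441, -0.039]
contact_force: [-0.5, -0.7, 0.8]
opening: 1.001
```

```bash
python3 - <<'E'
from h import *
s=r.sense();T=pose(s);print(s['eef_pos'],s['tcp_rot'])
p,d=r.grab_frame('wrist');cv2.imwrite('pics/w6.png',p[...,::-1])
c=r.cut_out('cap','wrist')
for q in c: print(q['confidence'],q['bbox'])
M=cv2.erode(c[0]['mask'].astype(np.uint8),np.ones((3,3)))>0
P=cloud('wrist',d,M,T)
x,e=fit(CAP,P,[479,242,65.3,-.04,.436]);print(x.round(3),e,len(P))
H=tool(x[:3],x[3],x[4]);print('cap origin in tool',(np.linalg.inv(T)@np.r_[x[:3],1]).round(1),'axis',(-T[:3,:3].T@H[:3,2]).round(4))
E
```

```text
[521.03926379 239.98628838 155.41130947] [ 3.14003496  0.44130929 -0.03913088]
0.93 [226.4, 164.7, 326.7, 261.8]
[ 4.79193e+02  2.43107e+02  6.50170e+01 -3.50000e-02  4.36000e-01] 0.36530958376962097 6743
cap origin in tool [ 0.7 -1.6 99.6  1. ] axis [-5.4e-03 -3.0e-04 -1.0e+00]
```

View pics/w6.png

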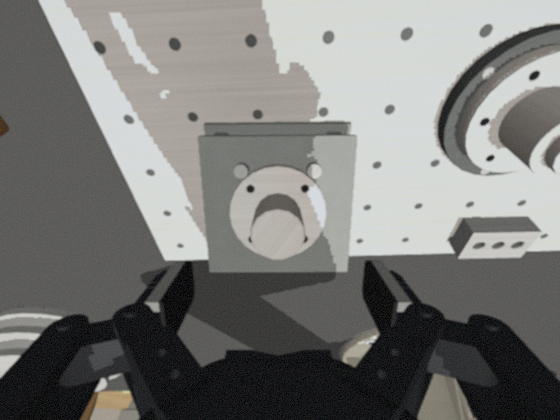

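Emit:
move_arm --increments '[{"tx": 0, "ty": -0.05, "tz": 1.5, "rx": 0, "ry": 0.3, "rz": 0, "gripper": 1}, {"tx": 0.03, "ty": 0, "tz": 2, "rx": 0, "ry": 0, "rz": 0, "gripper": 1}, {"tx": 0, "ty": 0, "tz": 2, "rx": 0, "ry": 0, "rz": 0, "gripper": 1}, {"tx": 0, "ty": 0, "tz": 1, "rx": 0, "ry": 0, "rz": 0, "gripper": 1}, {"tx": 0, "ty": 0, "tz": 1, "rx": 0, "ry": 0, "rz": 0, "gripper": 1}, {"tx": 0, "ty": 0, "tz": 0, "rx": 0, "ry": 0, "rz": 0, "gripper": 1}, {"tx": 0, "ty": 0, "tz": 0, "rx": 0, "ry": 0, "rz": 0, "gripper": 1}]'

```text
clock: 15.9
eef_pos: [491.2, 242.0, 89.8]
tcp_rot: [-3.141, 0.433, -0.04]
contact_force: [0.6, 0.9, 0.1]
opening: 1.0
```

Emit:
move_arm --increments '[{"tx": 0, "ty": 0, "tz": 0, "rx": 0, "ry": 0, "rz": 0, "gripper": -1}, {"tx": 0, "ty": 0, "tz": 0, "rx": 0, "ry": 0, "rz": 0, "gripper": -1}, {"tx": 0, "ty": 0, "tz": 0, "rx": 0, "ry": 0, "rz": 0, "gripper": -1}, {"tx": 0, "ty": 0, "tz": 0, "rx": 0, "ry": 0, "rz": 0, "gripper": -1}, {"tx": 0, "ty": 0, "tz": 0, "rx": 0, "ry": 0, "rz": 0, "gripper": -1}, {"tx": 0, "ty": 0, "tz": 0, "rx": 0, "ry": 0, "rz": 0, "gripper": -1}, {"tx": 0, "ty": 0, "tz": 0, "rx": 0, "ry": 0, "rz": 0, "gripper": -1}, {"tx": 0, "ty": 0, "tz": 0, "rx": 0, "ry": 0, "rz": 0, "gripper": -1}]' --squeeze 60

```text
clock: 16.7
eef_pos: [491.0, 241.9, 89.7]
tcp_rot: [-3.141, 0.433, -0.039]
contact_force: [0.5, -2.0, 6.0]
opening: 0.431
```

Emit:
move_arm --increments '[{"tx": 0, "ty": 0, "tz": -0.5, "rx": 0, "ry": 0, "rz": 0, "gripper": -1}, {"tx": 0, "ty": 0, "tz": -0.7, "rx": 0, "ry": 0, "rz": 0, "gripper": -1}, {"tx": 0, "ty": 0, "tz": -1, "rx": 0, "ry": 0, "rz": 0, "gripper": -1}, {"tx": 0, "ty": 0, "tz": -2, "rx": 0, "ry": 0, "rz": 0, "gripper": -1}, {"tx": 0, "ty": 0, "tz": -2, "rx": 0, "ry": 0, "rz": 0, "gripper": -1}, {"tx": 0, "ty": 0, "tz": -2, "rx": 0, "ry": 0, "rz": 0, "gripper": -1}, {"tx": 0, "ty": 0, "tz": -1, "rx": 0, "ry": 0, "rz": 0, "gripper": -1}, {"tx": 0, "ty": 0, "tz": 0, "rx": 0, "ry": 0, "rz": 0, "gripper": -1}, {"tx": 0, "ty": 0, "tz": 0, "rx": 0, "ry": 0, "rz": 0, "gripper": -1}]'

```text
clock: 17.6
eef_pos: [528.9, 240.4, 172.3]
tcp_rot: [-3.142, 0.434, -0.04]
contact_force: [-0.2, 0.3, -3.1]
opening: 0.427
```

```bash
python3 - <<'E'
from h import *
s=r.sense();T=pose(s);print(s['eef_pos'],s['tcp_rot'],s['contact_force'],s['wrist_torque'])
p,d=r.grab_frame('wrist')
c=r.cut_out('cap','wrist')
M=cv2.erode(c[0]['mask'].astype(np.uint8),np.ones((3,3)))>0
P=cloud('wrist',d,M,T);x0=T@np.r_[0,0,25,1]
x,e=fit(CAP,P,[*x0[:3],-.04,.436]);print(c[0]['confidence'],x.round(3),e,len(P))
H=tool(x[:3],x[3],x[4]);o=np.linalg.inv(T)@np.r_[x[:3],1];print('cap origin in tool',o.round(1),'axis in tool',(-T[:3,:3].T@H[:3,2]).round(4))
B=tool([542.2-o[0],40.36+o[1],115+o[2]],0)
m=tool([525,160,185],-.02,.18)
m=plan(T,m,5);print();plan(m,B,5);print(B[:3,3])
E
```

```text
[528.88437711 240.35939116 172.292983  ] [-3.14156157  0.43399833 -0.03968836] [-0.1747696   0.25916695 -3.08163875] [-0.0171927  -0.44011905 -0.00050809]
0.76 [ 5.16972e+02  2.41836e+02  1.47536e+02 -3.30000e-02  4.36000e-01] 0.3100818833569692 12552
cap origin in tool [-0.4 -1.  27.5  1. ] axis in tool [ 0.0024 -0.0027 -1.    ]
[-0.12, 1.61, -0.22, -0.07, 2.91, -0.22]
[-0.11, 1.61, -0.23, -0.07, 2.91, -0.22]
[-0.11, 1.61, -0.23, -0.07, 2.91, -0.22]
[-0.1, 1.61, -0.24, -0.07, 2.91, -0.22]
[-0.1, 1.61, -0.24, -0.07, 2.91, -0.22]

[0.55, 2.41, 0.76, -0.02, 2.06, -0.23]
[0.51, 2.41, 0.78, -0.02, 2.06, -0.23]
[0.47, 2.41, 0.8, -0.02, 2.06, -0.23]
[0.43, 2.41, 0.82, -0.02, 2.06, -0.23]
[0.39, 2.41, 0.84, -0.02, 2.06, -0.23]
[542.64235941  39.35779148 142.49184047]
```

Emit:
move_arm --increments '[{"tx": -0.12, "ty": 1.61, "tz": -0.22, "rx": -0.07, "ry": 2.91, "rz": -0.22, "gripper": -1}, {"tx": -0.11, "ty": 1.61, "tz": -0.23, "rx": -0.07, "ry": 2.91, "rz": -0.22, "gripper": -1}, {"tx": -0.11, "ty": 1.61, "tz": -0.23, "rx": -0.07, "ry": 2.91, "rz": -0.22, "gripper": -1}, {"tx": -0.1, "ty": 1.61, "tz": -0.24, "rx": -0.07, "ry": 2.91, "rz": -0.22, "gripper": -1}, {"tx": -0.1, "ty": 1.61, "tz": -0.24, "rx": -0.07, "ry": 2.91, "rz": -0.22, "gripper": -1}, {"tx": 0.55, "ty": 2.41, "tz": 0.76, "rx": -0.02, "ry": 2.06, "rz": -0.23, "gripper": -1}, {"tx": 0.51, "ty": 2.41, "tz": 0.78, "rx": -0.02, "ry": 2.06, "rz": -0.23, "gripper": -1}, {"tx": 0.47, "ty": 2.41, "tz": 0.8, "rx": -0.02, "ry": 2.06, "rz": -0.23, "gripper": -1}, {"tx": 0.43, "ty": 2.41, "tz": 0.82, "rx": -0.02, "ry": 2.06, "rz": -0.23, "gripper": -1}, {"tx": 0.39, "ty": 2.41, "tz": 0.84, "rx": -0.02, "ry": 2.06, "rz": -0.23, "gripper": -1}, {"tx": 0, "ty": 0, "tz": 0, "rx": 0, "ry": 0, "rz": 0, "gripper": -1}, {"tx": 0, "ty": 0, "tz": 0, "rx": 0, "ry": 0, "rz": 0, "gripper": -1}]'

```text
clock: 18.9
eef_pos: [542.1, 39.2, 142.4]
tcp_rot: [-3.141, 0.002, -0.001]
contact_force: [0.6, 0.5, -3.2]
opening: 0.429
```

```bash
python3 - <<'E'
from h import *
for i in range(3):
    s=r.sense();print(s['eef_pos'],s['tcp_rot'],s['contact_force'],s['wrist_torque']);r.grab_frame('scene')
plan(pose(s),tool([542.6,39.3,124],0),2)
E
```

```text
[542.1226872   39.19385888 142.37610416] [-3.14106998e+00  1.96362263e-03 -7.41868737e-04] [ 0.6309789   0.45095775 -3.21813862] [ 0.03498893 -0.02455297 -0.00153094]
[542.68233568  39.69050884 142.7210042 ] [-3.14098867e+00  1.05865216e-03  4.60808916e-05] [ 0.45850787  0.06131439 -2.51380838] [ 0.05670288  0.04306851 -0.00230126]
[543.08559131  39.99667783 142.97725207] [-3.14095894e+00  3.07309030e-04  6.63348668e-04] [ 0.20933795  1.07289146 -2.73223293] [-0.00870269 -0.0094518  -0.02336435]
[-0.02, 0.04, 0.95, -0.02, 0.01, 0.02]
[-0.02, 0.04, 0.95, -0.02, 0.01, 0.02]
```

Emit:
move_arm --increments '[{"tx": -0.03, "ty": 0.06, "tz": 0.7, "rx": 0, "ry": 0, "rz": 0, "gripper": -1}, {"tx": 0, "ty": 0, "tz": 0.7, "rx": 0, "ry": 0, "rz": 0, "gripper": -1}, {"tx": 0, "ty": 0, "tz": 0.5, "rx": 0, "ry": 0, "rz": 0, "gripper": -1}, {"tx": 0, "ty": 0, "tz": 0.2, "rx": 0, "ry": 0, "rz": 0, "gripper": -1}, {"tx": 0, "ty": 0, "tz": 0, "rx": 0, "ry": 0, "rz": 0, "gripper": -1}, {"tx": 0, "ty": 0, "tz": 0, "rx": 0, "ry": 0, "rz": 0, "gripper": -1}, {"tx": 0, "ty": 0, "tz": 0, "rx": 0, "ry": 0, "rz": 0, "gripper": -1}, {"tx": 0, "ty": 0, "tz": 0, "rx": 0, "ry": 0, "rz": 0, "gripper": -1}]'

```text
clock: 19.85
eef_pos: [543.0, 38.7, 122.2]
tcp_rot: [-3.141, -0.001, 0.001]
contact_force: [0.6, 0.3, -2.5]
opening: 0.429
```

```bash
python3 - <<'E'
from h import *
for i in range(2):
    s=r.sense();print(s['eef_pos'],s['tcp_rot'],s['contact_force'],s['wrist_torque']);r.grab_frame('scene')
E
```

```text
[543.00745991  38.73926235 122.21229669] [-3.14129249e+00 -7.57760162e-04  5.10367893e-04] [ 0.57876037  0.25648388 -2.48644023] [-0.04272718 -0.07212634 -0.0025049 ]
[542.96933116  38.72690995 122.18147273] [-3.14131220e+00 -6.98780484e-04  5.12851532e-04] [-0.76530172 -0.07439019 -2.90412249] [ 0.04890869 -0.05994559 -0.03457987]
```

Emit:
move_arm --increments '[{"tx": -0.03, "ty": -0.06, "tz": 0.1, "rx": 0, "ry": 0, "rz": 0, "gripper": -1}, {"tx": 0, "ty": 0, "tz": 0.1, "rx": 0, "ry": 0, "rz": 0, "gripper": -1}, {"tx": 0, "ty": 0, "tz": 0.1, "rx": 0, "ry": 0, "rz": 0, "gripper": -1}, {"tx": 0, "ty": 0, "tz": 0, "rx": 0, "ry": 0, "rz": 0, "gripper": -1}, {"tx": 0, "ty": 0, "tz": 0, "rx": 0, "ry": 0, "rz": 0, "gripper": -1}]'

```text
clock: 20.45
eef_pos: [542.5, 39.3, 118.9]
tcp_rot: [-3.141, -0.0, 0.001]
contact_force: [-0.2, -0.1, -2.5]
opening: 0.428
```

Emit:
move_arm --increments '[{"tx": 0, "ty": 0, "tz": 0.1, "rx": 0, "ry": 0, "rz": 0, "gripper": -1}, {"tx": 0, "ty": 0, "tz": 0.1, "rx": 0, "ry": 0, "rz": 0, "gripper": -1}, {"tx": 0, "ty": 0, "tz": 0, "rx": 0, "ry": 0, "rz": 0, "gripper": -1}]'

```text
clock: 20.75
eef_pos: [542.4, 39.3, 116.8]
tcp_rot: [-3.141, -0.0, 0.001]
contact_force: [0.6, 0.0, -3.6]
opening: 0.43
```

Emit:
move_arm --increments '[{"tx": 0, "ty": 0, "tz": 0.1, "rx": 0, "ry": 0, "rz": 0, "gripper": -1}, {"tx": 0, "ty": 0, "tz": 0, "rx": 0, "ry": 0, "rz": 0, "gripper": -1}]'

```text
clock: 20.95
eef_pos: [542.5, 39.4, 115.9]
tcp_rot: [-3.141, -0.0, 0.001]
contact_force: [-0.9, -0.1, -2.0]
opening: 0.427
```

```bash
python3 - <<'E'
from h import *
s=r.sense();print(s['eef_pos'],s['tcp_rot'],s['contact_force'],s['wrist_torque'])
E
```

```text
[542.47503771  39.36375314 115.87472004] [-3.14133884e+00 -1.86234844e-04  5.95235611e-04] [-0.87529836 -0.12178596 -2.0220257 ] [-0.02829347 -0.00774889  0.01792393]
```

Already below the 117.5 mm rim-contact height with no load, so the cap is over the boss. I continue gently to home at about 107.5.

Emit:
move_arm --increments '[{"tx": 0, "ty": 0, "tz": 0.1, "rx": 0, "ry": 0, "rz": 0, "gripper": -1}, {"tx": 0, "ty": 0, "tz": 0.1, "rx": 0, "ry": 0, "rz": 0, "gripper": -1}, {"tx": 0, "ty": 0, "tz": 0, "rx": 0, "ry": 0, "rz": 0, "gripper": -1}]'

```text
clock: 21.25
eef_pos: [542.4, 39.4, 113.8]
tcp_rot: [-3.141, -0.0, 0.001]
contact_force: [0.1, 0.0, -2.8]
opening: 0.431
```

Emit:
move_arm --increments '[{"tx": 0, "ty": 0, "tz": 0.1, "rx": 0, "ry": 0, "rz": 0, "gripper": -1}, {"tx": 0, "ty": 0, "tz": 0.1, "rx": 0, "ry": 0, "rz": 0, "gripper": -1}, {"tx": 0, "ty": 0, "tz": 0, "rx": 0, "ry": 0, "rz": 0, "gripper": -1}]'

```text
clock: 21.55
eef_pos: [542.4, 39.4, 111.8]
tcp_rot: [-3.141, -0.0, 0.001]
contact_force: [-0.4, 0.2, -3.3]
opening: 0.434
```

Emit:
move_arm --increments '[{"tx": 0, "ty": 0, "tz": 0.1, "rx": 0, "ry": 0, "rz": 0, "gripper": -1}, {"tx": 0, "ty": 0, "tz": 0.1, "rx": 0, "ry": 0, "rz": 0, "gripper": -1}, {"tx": 0, "ty": 0, "tz": 0, "rx": 0, "ry": 0, "rz": 0, "gripper": -1}]'

```text
clock: 21.85
eef_pos: [542.5, 39.4, 109.8]
tcp_rot: [-3.141, -0.0, 0.001]
contact_force: [-0.7, 0.8, -3.3]
opening: 0.427
```

Emit:
move_arm --increments '[{"tx": 0, "ty": 0, "tz": 0.1, "rx": 0, "ry": 0, "rz": 0, "gripper": -1}, {"tx": 0, "ty": 0, "tz": 0.1, "rx": 0, "ry": 0, "rz": 0, "gripper": -1}, {"tx": 0, "ty": 0, "tz": 0, "rx": 0, "ry": 0, "rz": 0, "gripper": -1}]'

```text
clock: 22.15
eef_pos: [542.5, 39.3, 107.8]
tcp_rot: [-3.141, -0.0, 0.001]
contact_force: [-0.3, -0.2, -3.5]
opening: 0.433
```

Emit:
move_arm --increments '[{"tx": 0, "ty": 0, "tz": 0.1, "rx": 0, "ry": 0, "rz": 0, "gripper": -1}, {"tx": 0, "ty": 0, "tz": 0, "rx": 0, "ry": 0, "rz": 0, "gripper": -1}]'

```text
clock: 22.35
eef_pos: [542.5, 39.3, 107.6]
tcp_rot: [-3.141, -0.0, 0.001]
contact_force: [-2.9, -0.8, 7.0]
opening: 0.428
```

```bash
python3 - <<'E'
from h import *
s=r.sense();T=pose(s);print(s['eef_pos'],s['contact_force'],s['wrist_torque'])
for n in('wrist','scene'):
    p,d=r.grab_frame(n)
    c=r.cut_out('cap',n)
    M=cv2.erode(c[0]['mask'].astype(np.uint8),np.ones((3,3)))>0
    P=cloud(n,d,M,T);P=P[np.linalg.norm(P[:,:2]-[541,38],axis=1)<60]
    x,e=fit(CAP,P,[542,39,80,.1,.01]);print(n,x.round(3),e,len(P))
E
```

```text
[542.54351854  39.30534696 107.6329544 ] [-2.92221096 -0.83610431  7.03463069] [0.04318288 0.50078972 0.01505706]
wrist [5.42027e+02 4.02120e+01 7.99410e+01 8.87000e-01 4.00000e-03] 0.31643041967352836 12660
scene [5.40742e+02 4.03600e+01 8.04030e+01 1.24700e+00 4.00000e-03] 0.6770026526124333 982
```

Contact came at 107.6 and both cameras put the cap's face at z 80, so it is home. I hold briefly, release, and retreat.

Emit:
move_arm --increments '[{"tx": 0, "ty": 0, "tz": 0, "rx": 0, "ry": 0, "rz": 0, "gripper": -1}, {"tx": 0, "ty": 0, "tz": 0, "rx": 0, "ry": 0, "rz": 0, "gripper": -1}, {"tx": 0, "ty": 0, "tz": -0.05, "rx": 0, "ry": 0, "rz": 0, "gripper": -1}, {"tx": 0, "ty": 0, "tz": 0, "rx": 0, "ry": 0, "rz": 0, "gripper": 1}, {"tx": 0, "ty": 0, "tz": 0, "rx": 0, "ry": 0, "rz": 0, "gripper": 1}, {"tx": 0, "ty": 0, "tz": 0, "rx": 0, "ry": 0, "rz": 0, "gripper": 1}, {"tx": 0, "ty": 0, "tz": 0, "rx": 0, "ry": 0, "rz": 0, "gripper": 1}, {"tx": 0, "ty": 0, "tz": 0, "rx": 0, "ry": 0, "rz": 0, "gripper": 1}, {"tx": 0, "ty": 0, "tz": 0, "rx": 0, "ry": 0, "rz": 0, "gripper": 1}, {"tx": 0, "ty": 0, "tz": -0.5, "rx": 0, "ry": 0, "rz": 0, "gripper": 1}, {"tx": 0, "ty": 0, "tz": -1.5, "rx": 0, "ry": 0, "rz": 0, "gripper": 1}, {"tx": 0, "ty": 0, "tz": -3, "rx": 0, "ry": 0, "rz": 0, "gripper": 1}]'

```text
clock: 23.75
eef_pos: [541.1, 39.2, 156.6]
tcp_rot: [3.142, 0.004, 0.001]
contact_force: [0.7, 0.0, -0.0]
opening: 1.003
```

Emit:
move_arm --increments '[{"tx": 0, "ty": 0, "tz": -4, "rx": 0, "ry": 0, "rz": 0, "gripper": 1}, {"tx": 0, "ty": 0, "tz": -4, "rx": 0, "ry": 0, "rz": 0, "gripper": 1}, {"tx": 0, "ty": 0, "tz": -3, "rx": 0, "ry": 0, "rz": 0, "gripper": 1}, {"tx": 0, "ty": 0, "tz": 0, "rx": 0, "ry": 0, "rz": 0, "gripper": 1}, {"tx": 0, "ty": 0, "tz": 0, "rx": 0, "ry": 0, "rz": 0, "gripper": 1}, {"tx": 0, "ty": 0, "tz": 0, "rx": 0, "ry": 0, "rz": 0, "gripper": 1}]'

```text
clock: 24.35
eef_pos: [541.7, 39.2, 266.4]
tcp_rot: [-3.141, 0.002, 0.001]
contact_force: [0.6, 0.4, 0.9]
opening: 1.0
```

```bash
python3 - <<'E'
from h import *
s=r.sense();T=pose(s);print(s['clock'],s['eef_pos'],s['contact_force'])
for n in('wrist','scene'):
    p,d=r.grab_frame(n)
    if n=='scene': cv2.imwrite('pics/s9.png',p[...,::-1])
    for q,pr,z in (('cap',CAP,80),('hub',HUB,25)):
        c=r.cut_out(q,n)
        if not c: print(n,q,'none');continue
        M=cv2.erode(c[0]['mask'].astype(np.uint8),np.ones((3,3)))>0
        P=cloud(n,d,M,T);P=P[np.linalg.norm(P[:,:2]-[541,38],axis=1)<60]
        x,e=fit(pr,P,[542,39,z,.1,.01]);print(n,q,x.round(3),e,len(P))
E
```

```text
24.35 [541.6668688   39.23903247 266.39071251] [0.56765283 0.43308571 0.90519007]
wrist cap [542.059  40.36   79.859  -1.293  -0.   ] 0.4329427991345458 3672
wrist hub [5.41098e+02 3.89360e+01 2.49310e+01 1.77000e-01 2.00000e-03] 0.4927151071198317 843
scene cap [ 5.4084e+02  4.0346e+01  8.0337e+01 -1.8000e-01  0.0000e+00] 0.6338075054523813 1241
scene hub [ 5.40981e+02  4.05260e+01  2.51980e+01 -2.40500e+00  2.00000e-03] 0.7087452524212576 955
```

View pics/s9.png

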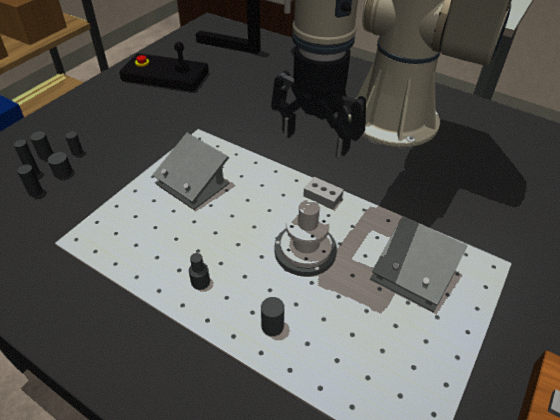

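The hub and cap stand stacked upright on the fixture at (305,240). The gripper is clear above and the bystander pieces have not moved.

```bash
python3 -c "
from rig import r
print(r.sign_off())"
```

```text
the job is handed in; nothing more can be done
None
```

I seated the hub face down on the spigot, then the cap face down on the hub. Each part was guided fully home before I let go. The job was handed in at about 24.6 s of the 67 s allowed; sign-off reports no verdict.

- **Seating:** neither part caught on the rim, so no sideways search was needed. The force readings I checked stayed low: 17.6 N on the tool for the hub and 7 N for the cap, each at contact.
- **Hub, last check:** after release its face is at z 24.9–25.2 mm, against 25 mm when seated, and it is upright within 0.002 rad.
- **Cap, last check:** its face is at z 79.9–80.3 mm, against 80 mm when seated, and it is upright to within the fit's resolution. The scene camera puts it 0.2 mm from the hub's axis.
- **Clearance:** the gripper is open and well above the parts. The standoff, pillar and block look unmoved in the picture; I did not measure them again.
- **Disagreements:**
  - The wrist and top cameras differed by about 3 mm in absolute x and y on the fixture base, so I placed both parts from wrist measurements alone.
  - The last wrist fit of the mostly hidden hub (843 points) was about 1.7 mm off the cap's axis. The scene fit and the earlier wrist fit of the uncovered hub agree with the cap to about 0.2 mm.
  - One top-camera fit of the hub, from only 82 points while the gripper blocked the view, was 5 mm off in y; I disregarded it.

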